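# Clamp the casting pot's lid crosswise

### The job

Clamp down the lid of the casting pressure pot with its four clamp levers, by pushing each lever clockwise, working crosswise (a lever, then the one opposite, then the other two) in two passes. On the first pass take each lever up until it bites and then about 15 degrees further, no more; when all four are nipped up, go round crosswise again and push each one fully home to its hard stop, without forcing it beyond. Leave the things lying around the pot where they are.

Things in the scene. Friction and masses are not known exactly. Their poses are not given: they have to be found in the camera images.
- hub_a (a point): Clamp lever a: black one-armed lever with a ball end, turning on an upright screw 65 mm from the pot's axis, 45 degrees anticlockwise (from above) from the pot's x axis, opposite lever c. Point: on the vertical turning axis, at the height of the bar's axis; x points along the bar, z up. Hub 28 mm across, top 20 mm above this point. Free space below the bar's axis: 33 mm down to the lid.
- ball_a (a point): Centre of the 22 mm ball at the free end of lever a, 70 mm from hub_a, same height and axes. The round bar between hub and ball is 14 mm thick; it bites when it points 0 to 0.4 rad anticlockwise of straight outward from the pot's axis (differs for each lever).
- screw_a (a joint): How far the screw under lever a is tightened past its bite, rad: 0 at the start, 0.70 at the hard stop; clockwise from above. First the lever swings slack (1 N at the ball) by an unknown 0.25 to 0.7 rad and this stays 0; then it bites: 0.35 N m, rising to 0.56 at the stop (6 to 10 N at 55 mm from the axis). The screw stays where left; pushed back, the lever only swings slack.
- hub_b (a point): Clamp lever b: black one-armed lever with a ball end, turning on an upright screw 65 mm from the pot's axis, 135 degrees anticlockwise (from above) from the pot's x axis, opposite lever d. Point: on the vertical turning axis, at the height of the bar's axis; x points along the bar, z up. Hub 28 mm across, top 20 mm above this point. Free space below the bar's axis: 33 mm down to the lid.
- ball_b (a point): Centre of the 22 mm ball at the free end of lever b, 70 mm from hub_b, same height and axes. The round bar between hub and ball is 14 mm thick; it bites when it points 0 to 0.4 rad anticlockwise of straight outward from the pot's axis (differs for each lever).
- screw_b (a joint): How far the screw under lever b is tightened past its bite, rad: 0 at the start, 0.70 at the hard stop; clockwise from above. First the lever swings slack (1 N at the ball) by an unknown 0.25 to 0.7 rad and this stays 0; then it bites: 0.35 N m, rising to 0.56 at the stop (6 to 10 N at 55 mm from the axis). The screw stays where left; pushed back, the lever only swings slack.
- hub_c (a point): Clamp lever c: black one-armed lever with a ball end, turning on an upright screw 65 mm from the pot's axis, 225 degrees anticlockwise (from above) from the pot's x axis, opposite lever a. Point: on the vertical turning axis, at the height of the bar's axis; x points along the bar, z up. Hub 28 mm across, top 20 mm above this point. Free space below the bar's axis: 33 mm down to the lid.
- ball_c (a point): Centre of the 22 mm ball at the free end of lever c, 70 mm from hub_c, same height and axes. The round bar between hub and ball is 14 mm thick; it bites when it points 0 to 0.4 rad anticlockwise of straight outward from the pot's axis (differs for each lever).
- screw_c (a joint): How far the screw under lever c is tightened past its bite, rad: 0 at the start, 0.70 at the hard stop; clockwise from above. First the lever swings slack (1 N at the ball) by an unknown 0.25 to 0.7 rad and this stays 0; then it bites: 0.35 N m, rising to 0.56 at the stop (6 to 10 N at 55 mm from the axis). The screw stays where left; pushed back, the lever only swings slack.
- hub_d (a point): Clamp lever d: black one-armed lever with a ball end, turning on an upright screw 65 mm from the pot's axis, 315 degrees anticlockwise (from above) from the pot's x axis, opposite lever b. Point: on the vertical turning axis, at the height of the bar's axis; x points along the bar, z up. Hub 28 mm across, top 20 mm above this point. Free space below the bar's axis: 33 mm down to the lid.
- ball_d (a point): Centre of the 22 mm ball at the free end of lever d, 70 mm from hub_d, same height and axes. The round bar between hub and ball is 14 mm thick; it bites when it points 0 to 0.4 rad anticlockwise of straight outward from the pot's axis (differs for each lever).
- screw_d (a joint): How far the screw under lever d is tightened past its bite, rad: 0 at the start, 0.70 at the hard stop; clockwise from above. First the lever swings slack (1 N at the ball) by an unknown 0.25 to 0.7 rad and this stays 0; then it bites: 0.35 N m, rising to 0.56 at the stop (6 to 10 N at 55 mm from the axis). The screw stays where left; pushed back, the lever only swings slack.
- pot: Round aluminium pressure pot, fixed to the bench; origin at the centre of its underside, z up. Body 136 mm across, lid 170 mm across with its top 119 mm above the bench, and a small upright gauge in the middle, 42 mm across, reaching 153 mm. The axes of the four levers' bars are 152 mm above the bench.
- mug: Bystander: glass mug, 76 mm across, 85 mm high; origin under its centre.
- bottle: Bystander: clear water bottle, 60 mm across, 180 mm high; origin under its centre.
- block: Bystander: brass dapping block, a 56 mm cube; origin under its centre.
- pliers: Bystander: pliers lying flat, 145 mm long, 12 mm high; origin at the underside near the joint.

How it is judged:
On the way, in this order (a step that is already met when the one before it is completed fails the run):
1. first pass: two opposite levers are nipped up (0.08 to 0.48 rad past the bite) while the other two are still loose (under 0.06 rad) (((value of joint screw_a between 0.08 and 0.48 rad and value of joint screw_c between 0.08 and 0.48 rad and value of joint each of screw_b, screw_d below 0.06 rad) or (value of joint screw_b between 0.08 and 0.48 rad and value of joint screw_d between 0.08 and 0.48 rad and value of joint each of screw_a, screw_c below 0.06 rad))), for 0.2 s.
2. all four are nipped up (0.08 to 0.48 rad), none fully home (value of joint screw_a between 0.08 and 0.48 rad and value of joint screw_b between 0.08 and 0.48 rad and value of joint screw_c between 0.08 and 0.48 rad and value of joint screw_d between 0.08 and 0.48 rad), for 0.2 s.
3. second pass: two opposite levers are fully home (over 0.6 rad) while the other two are still only nipped up (under 0.48 rad) (((value of joint each of screw_a, screw_c above 0.6 rad and value of joint each of screw_b, screw_d below 0.48 rad) or (value of joint each of screw_b, screw_d above 0.6 rad and value of joint each of screw_a, screw_c below 0.48 rad))), for 0.2 s.
At the end, for the whole second after the job is handed in: All four screws are fully home (each over 0.6 rad past its bite, the stop being at 0.70) and at rest (value of joint each of screw_a, screw_b, screw_c, screw_d above 0.6 rad and velocity of joint each of screw_a, screw_b, screw_c, screw_d below 0.05 rad/s); the robot touches nothing.
It fails at once if a lever is tightened beyond the first nip (over 0.48 rad) while another is not yet nipped up (under 0.08 rad) (value of joint any of screw_a, screw_b, screw_c, screw_d above 0.48 rad and value of joint any of screw_a, screw_b, screw_c, screw_d below 0.08 rad).
It fails at once if the pot or a lever is pushed with more than 60 N (contact force between any of the fingers, the arm and pot above 60 N).
It fails at once if a bystander is moved more than 30 mm (distance of any of mug, bottle, block, pliers from where it was at the start of the episode above 0.03 m).
It also fails if it takes over 72 s, if anything falls off the work surface, if the arm or the gripper's body presses on something with over 40 N, if the wrist force passes 120 N, or if a joint passes its speed limit or range.

### The arm

A 6-joint arm with a two-finger parallel gripper is mounted at the origin on the work surface. World frame = base frame: x ahead of the robot, y to its left, z up, the work surface at z = 0. Lengths are in m, angles in rad, forces in N, time in s.
With the tool pointing down it reaches from about 0.375 to 0.975 m from the base axis. Payload 3.8 kg.
Tool frame: the origin (TCP) lies on the front face of the gripper's body, between the roots of the fingers; the fingertips stand 64 mm ahead of it and the grasp point (between the pads) lies 45 mm ahead of it; z points along the fingers, y is the line along which they close (so a half turn about z gives the same grasp; the last joint's range is limited). The gripper opens to 88 mm and grips with 3 to 60 N. Pads are 18 mm wide; open, the fingers measure 123 mm over their backs; the gripper's body (75 mm by 187 mm) begins 45 mm behind the grasp point.
Start: joints at [-1.253, 0.264, 1.604, -0, 1.274, -0.037], TCP at [0.234, -0.633, 0.303] pointing down, gripper open.
Joint ranges: [-2.63, 2.63], [-0.94, 2.18], [0.31, 2.57], [-1.31, 4.45], [0, 2.66], [-2.55, 2.55]. Speed limits (rad/s): [2.57, 2.57, 3.14, 3.14, 3.14, 3.14].

### API

Orientations are given as a 3x3 rotation matrix whose columns are the frame's x, y, z axes.
In Python, from plant import arm gives the robot as it stands. The module is installed in compiled form; this text tells all that it offers.
- The arm moves only by the tool servo_tool, never from a script. Its argument "rows" is text: rows parted by semicolons, each of 5 numbers parted by spaces: the shift along the tool's x, y, z in mm, then the turn about the tool's z in rad, then the finger opening in mm, from 0 to 88.1. In form: tx ty tz yaw grip; .... A call has 1 to 10 rows; each row shifts and turns the commanded pose from where the row before left it, along the tool's axes as they then stand; what a row does not reach is not made up. A row lasts 1/8 s, in which the tool goes at most 62.5 mm and 10.7 degrees, less where a joint would pass 70% of its speed; a pose out of reach is approached as far as the arm can. A call is refused whole if a number of a shift passes 62.5 or a number of a turn 0.188, either way. A call with a gripper value outside its range is refused whole. The fingers move at their own pace and stop on an object; "grip_force" is the grip in N (left out, the last holds). Time passes only in rows, so rows that do not move let the fingers close. It gives the time, the measured TCP pose, the force, the opening and the grip force at its end, in the units of the state.
- arm.get_obs(): the state, without advancing time (a new reading comes with each control period).
- arm.get_image(name): name is "scene" or "top" or "wrist"; returns a dict with "pixels" (400x640x3 uint8, red, green, blue), "range_z" (400x640 float32, m along the optical axis (not along the pixel's ray), 0 where there is no reading), "camera_matrix" (3x3 intrinsics, pixels), "rvec" (rotation vector, rad) and "tvec" (3), from world to camera coordinates, as OpenCV has them; the wrist camera has in their place "tool_from_camera" (4x4, takes a point from camera to tool coordinates, whose origin is the TCP and whose axes are the flange's). Camera axes: x right, y down, z forward; pixel columns grow to the right and rows downward; lengths in m; the calibration is good to about 2 mm. A picture is of the moment at which its call begins: read the wrist's pose just before it.
- arm.job_done(): hands the job in; it is judged then, once.
Trained networks look in the newest picture that a camera, given by its name, has taken for a name from the list of things; names that differ only in an ending like _2 or _b are one class to them, and where a whole thing is asked for, a point or a joint stands for the part that bears it (a point fixed in the world has none). Each returns a list of dicts, best first, with "confidence" (0 to 1); they miss things now and then, are a little off and sometimes report something else, mostly with a low value. They report only what shows in the picture. A call takes as long as a camera call.
- arm.look_for(camera, thing): "extent" ([centre column, centre row, width, height] in pixels, round what is visible of it).
- arm.silhouettes(camera, thing): "pixels" (400x640 bool, what is visible of it) and "extent" ([centre column, centre row, width, height] in pixels, round what is visible of it).
The state is a dict: "t": time; "joint_pos": joint angles; "joint_velocities": joint speeds; "joint_efforts": joint torques, N m; "position": TCP position; "ee_rot": TCP orientation; "ft_force": force on the tool from outside, world axes, zero at the start; "torque": the same for the moment, N m; "opening": finger opening in m; "finger_force": force on a finger pad.
Only numpy, scipy, OpenCV 4.12 (cv2) and the standard library are available. Lean on these libraries where they do the work, as an engineer would, in place of code of your own. Each camera call takes 0.05 s, during which the arm holds its last target. There are 200 camera calls.

## Working session

There is one attempt and no reset: what is moved stays moved. The work goes in short steps, Python scripts to look and compute and a tool call to move; the robot and the scene stay as the last step left them, time stands still between calls to the robot, and variables do not carry over. Pictures are saved under pics/ and viewed, at most 10 in all, crops included, and the job is handed in when it is done.

Besides the shell and the picture viewer there is one more tool, called after "Call:" as name(argument=value, ...) on one line, values as JSON. servo_tool: Moves the arm, as the interface text tells. Its arguments: {"type":"object","properties":{"rows":{"type":"string"},"grip_force":{"type":"number"}},"required":["rows"]}

```bash
mkdir -p pics
cat > h.py <<'E'
import numpy as np, cv2
from plant import arm
def world(im,mask=None):
    z=im["range_z"]; K=np.array(im["camera_matrix"]); v,u=np.mgrid[0:400,0:640]
    P=np.stack([(u-K[0,2])*z/K[0,0],(v-K[1,2])*z/K[1,1],z],-1)
    if "rvec" in im:
        R=cv2.Rodrigues(np.array(im["rvec"],float))[0]; t=np.array(im["tvec"]).ravel()
        W=(P-t)@R
    else:
        o=arm.get_obs(); T=np.array(im["tool_from_camera"]); W=P@T[:3,:3].T+T[:3,3]
        W=W@np.array(o["ee_rot"]).T+np.array(o["position"])
    W[z<=0]=np.nan
    return W
E
python3 - <<'E'
from h import *
o=arm.get_obs(); print(o)
for n in("top","scene"):
    im=arm.get_image(n); cv2.imwrite(f"pics/{n}0.png",im["pixels"][:,:,::-1]); W=world(im); np.save(n+"0.npy",W)
    for th in("pot","hub_a","ball_a","mug","bottle","block","pliers"):
        for d in arm.silhouettes(n,th)[:5]:
            m=d["pixels"]; print(n,th,round(d["confidence"],2),np.round(d["extent"]),np.round(np.nanmedian(W[m],0),3),m.sum())
E
```

```text
{'t': 0.0, 'joint_pos': array([-1.25287615e+00,  2.64746359e-01,  1.60533909e+00, -1.71993850e-05,
        1.27366442e+00, -3.68678218e-02]), 'joint_velocities': array([-0.0016942 ,  0.00014449,  0.00092059, -0.00142775, -0.00177552,
        0.00078359]), 'joint_efforts': array([-6.29956776e-04, -5.02119076e+01, -3.56877673e+01,  7.25442055e-02,
        2.93444109e-02, -1.41811024e-04]), 'position': array([ 0.23433271, -0.63243623,  0.30141126]), 'ee_rot': array([[ 9.37718424e-01,  3.47395568e-01, -6.89947579e-04],
       [ 3.47396248e-01, -9.37716199e-01,  2.04396685e-03],
       [ 6.30900030e-05, -2.15635057e-03, -9.99997673e-01]]), 'ft_force': array([0.68777593, 0.23756261, 0.26102955]), 'torque': array([-0.03495905, -0.01165317, -0.02389188]), 'finger_force': 0.0, 'opening': 0.08818843595839394}
top pot 0.86 [342. 183.  90.  88.] [ 0.546 -0.051  0.123] 2847
top hub_a 0.73 [345. 152.  15.  33.] [ 0.631 -0.062  0.163] 170
top hub_a 0.57 [314. 180.  30.  20.] [0.558 0.034 0.162] 195
top hub_a 0.53 [371. 188.  29.  19.] [ 0.536 -0.133  0.163] 175
top hub_a 0.44 [339. 209.  17.  27.] 
[... 1124 characters left out ...]
e ball_a 0.73 [271. 189.  34.   9.] [ 0.536 -0.13   0.158] 223
scene ball_a 0.49 [320. 219.  34.   9.] [0.567 0.024 0.16 ] 198
scene mug 0.7 [423. 284.  36.  36.] [0.531 0.368 0.039] 961
scene mug 0.25 [428. 228.  24.  39.] [0.346 0.319 0.011] 232
scene mug 0.24 [276. 224.  11.  31.] [ 0.624 -0.063  0.16 ] 219
scene mug 0.2 [268. 191.  29.  15.] [ 0.536 -0.127  0.159] 215
scene bottle 0.57 [209. 181.  23.  44.] [ 0.577 -0.346  0.1  ] 673
scene block 0.58 [258. 160.  19.  21.] [ 0.4   -0.293  0.052] 412
scene block 0.57 [317. 219.  30.  16.] [0.564 0.023 0.158] 263
scene block 0.23 [274. 229.  13.  31.] [ 0.63  -0.062  0.16 ] 202
scene pliers 0.64 [430. 228.  27.  43.] [0.336 0.319 0.011] 312
```

Run:
```python
from h import *
W=np.load("top0.npy"); im=cv2.imread("pics/top0.png")
cv2.imwrite("pics/crop0.png",cv2.resize(im[120:250,270:430],None,fx=4,fy=4,interpolation=cv2.INTER_CUBIC))
reg=(abs(W[...,0]-.55)<.16)&(abs(W[...,1]+.05)<.16)
lid=reg&(abs(W[...,2]-.119)<.006)
p=W[lid][:,:2].astype(np.float32); (c,r)=cv2.minEnclosingCircle(p); print("lid",c,r,np.median(W[lid][:,2]))
from scipy import ndimage
m=reg&(W[...,2]>.142)
l,n=ndimage.label(m,np.ones((3,3)))
for i in range(1,n+1):
    q=W[l==i]
    if len(q)<10: continue
    top=q[q[:,2]>.166]; mu=q.mean(0); e=np.linalg.svd(q[:,:2]-mu[:2])[2][0] if len(q)<5000 else 0
    s=(q[:,:2]-mu[:2])@e
    print(len(q),mu.round(3),q[:,2].max().round(3),"ax",e.round(3),np.degrees(np.arctan2(e[1],e[0])).round(1),"ends",(mu[:2]+e*s.min()).round(3),(mu[:2]+e*s.max()).round(3),"hubtop",len(top),np.median(top,0).round(4) if len(top) else '')
```

```text
lid (0.5477561950683594, -0.05028325691819191) 0.08514925092458725 0.12033251058781383
199 [ 0.632 -0.061  0.163] 0.178 ax [-0.893 -0.45 ] -153.2 ends [ 0.677 -0.039] [ 0.594 -0.08 ] hubtop 58 [ 0.6074 -0.0751  0.1701]
200 [0.556 0.035 0.163] 0.182 ax [-0.491  0.871] 119.4 ends [ 0.578 -0.003] [0.532 0.079] hubtop 64 [0.5708 0.0085 0.1691]
155 [ 0.547 -0.05   0.153] 0.161 ax [-0.848  0.531] 147.9 ends [ 0.565 -0.061] [ 0.53  -0.039] hubtop 0 
195 [ 0.536 -0.135  0.163] 0.177 ax [-0.491  0.871] 119.4 ends [ 0.561 -0.179] [ 0.515 -0.098] hubtop 67 [ 0.5228 -0.1108  0.1701]
194 [ 0.461 -0.041  0.163] 0.177 ax [-0.856 -0.518] -148.8 ends [ 0.498 -0.018] [ 0.418 -0.066] hubtop 64 [ 0.4863 -0.0247  0.1703]
```

View pics/crop0.png

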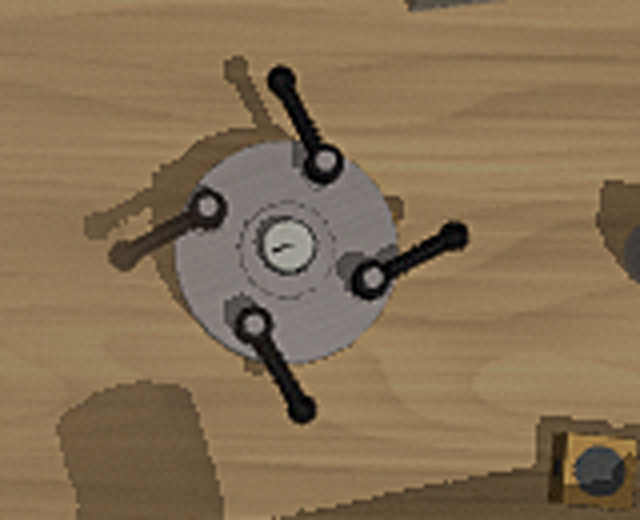

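```bash
cat >> h.py <<'E'
C=np.array([.5475,-.0503]); PSI=np.radians(-22.4)
# name: outward angle, flip (push with -x)
L={1:(PSI,1),2:(PSI+np.pi/2,1),4:(PSI+np.pi,0),3:(PSI+1.5*np.pi,0)}
R_,D_=.040,.016
def wrap(a): return (a+np.pi)%(2*np.pi)-np.pi
def goal(k,off,r=R_,d=D_):
    a,f=L[k]; hub=C+.065*np.array([np.cos(a),np.sin(a)]); u=a+off
    p=hub+r*np.array([np.cos(u),np.sin(u)])+d*np.array([-np.sin(u),np.cos(u)])
    phi=u-np.pi/2+(np.pi if f else 0)
    while phi<-1.0: phi+=2*np.pi
    while phi>4.2: phi-=2*np.pi
    return p,phi
def now():
    o=arm.get_obs(); R=np.array(o["ee_rot"]); ph=np.arctan2(R[1,0],R[0,0])
    if ph<-1.06: ph+=2*np.pi
    return o,np.array(o["position"]),ph
def plan(k,off,z,n,**kw):
    o,p,ph=now(); g,gp=goal(k,off,**kw); dyaw=-(gp-ph)/n; sh=(np.r_[g,z]-p)/n; out=[]
    for i in range(n):
        a=ph-dyaw*i; c,s=np.cos(a),np.sin(a)
        x,y=sh[0]*c+sh[1]*s, sh[0]*s-sh[1]*c
        out.append("%.1f %.1f %.1f %.3f 0"%(x*1e3,y*1e3,-sh[2]*1e3,dyaw))
    print("t",o["t"],"q",np.round(o["joint_pos"],2),"from",p.round(3),round(ph,3),"to",g.round(3),z,round(gp,3)); print("; ".join(out))
def angle(k):
    o,p,ph=now(); a,f=L[k]; hub=C+.065*np.array([np.cos(a),np.sin(a)]); v=p[:2]-hub
    u=np.arctan2(v[1],v[0])-np.arctan2(D_,R_)
    F=np.array(o["ft_force"]); t=np.array([np.sin(u),-np.cos(u)])
    print("lever",k,"off pos",wrap(u-a).round(3),"off yaw",wrap(ph-goal(k,0)[1]).round(3),"r",np.hypot(*v).round(4),"push",-(F[:2]@t).round(2),F.round(2),"z",p[2].round(4))
E
python3 -c "
from h import *
plan(4,.94+.25,.25,20)"
```

```text
t 0.8 q [-1.25  0.26  1.6   0.    1.27 -0.04] from [ 0.235 -0.633  0.303] 0.355 to [ 0.471 -0.065] 0.25 2.37
20.9 -22.5 2.6 -0.101 0; 23.1 -20.3 2.6 -0.101 0; 25.0 -17.9 2.6 -0.101 0; 26.7 -15.2 2.6 -0.101 0; 28.1 -12.5 2.6 -0.101 0; 29.2 -9.6 2.6 -0.101 0; 30.0 -6.6 2.6 -0.101 0; 30.5 -3.6 2.6 -0.101 0; 30.7 -0.5 2.6 -0.101 0; 30.6 2.6 2.6 -0.101 0; 30.2 5.7 2.6 -0.101 0; 29.5 8.7 2.6 -0.101 0; 28.5 11.6 2.6 -0.101 0; 27.1 14.4 2.6 -0.101 0; 25.6 17.1 2.6 -0.101 0; 23.7 19.6 2.6 -0.101 0; 21.6 21.9 2.6 -0.101 0; 19.3 23.9 2.6 -0.101 0; 16.8 25.7 2.6 -0.101 0; 14.1 27.3 2.6 -0.101 0
```

Call:
servo_tool(rows="20.9 -22.5 2.6 -0.101 0; 23.1 -20.3 2.6 -0.101 0; 25.0 -17.9 2.6 -0.101 0; 26.7 -15.2 2.6 -0.101 0; 28.1 -12.5 2.6 -0.101 0; 29.2 -9.6 2.6 -0.101 0; 30.0 -6.6 2.6 -0.101 0; 30.5 -3.6 2.6 -0.101 0; 30.7 -0.5 2.6 -0.101 0; 30.6 2.6 2.6 -0.101 0")

```text
t: 2.05
position: [0.3525, -0.3482, 0.2769]
ee_rot: [[0.201, 0.98, 0.0], [0.98, -0.201, -0.0], [-0.0, 0.001, -1.0]]
ft_force: [-0.4, 0.4, 0.1]
opening: 0.0004
finger_force: 0.0
```

Call:
servo_tool(rows="30.2 5.7 2.6 -0.101 0; 29.5 8.7 2.6 -0.101 0; 28.5 11.6 2.6 -0.101 0; 27.1 14.4 2.6 -0.101 0; 25.6 17.1 2.6 -0.101 0; 23.7 19.6 2.6 -0.101 0; 21.6 21.9 2.6 -0.101 0; 19.3 23.9 2.6 -0.101 0; 16.8 25.7 2.6 -0.101 0; 14.1 27.3 2.6 -0.101 0")

```text
t: 3.3
position: [0.4698, -0.064, 0.2509]
ee_rot: [[-0.723, 0.691, 0.001], [0.691, 0.723, -0.0], [-0.001, 0.0, -1.0]]
ft_force: [0.1, 0.2, -0.5]
opening: 0.0006
finger_force: 0.0
```

```bash
python3 -c "
from h import *
plan(4,.94+.25,.201,2)
angle(4)
im=arm.get_image('wrist'); cv2.imwrite('pics/w1.png',im['pixels'][:,:,::-1])"
```

```text
t 3.3 q [-0.19 -0.08  2.08 -0.    1.14 -1.  ] from [ 0.47  -0.064  0.251] 2.378 to [ 0.471 -0.065] 0.201 2.37
-0.9 -0.1 25.0 0.004 0; -0.9 -0.1 25.0 0.004 0
lever 4 off pos 1.152 off yaw 1.198 r 0.0423 push -0.03 [ 0.13  0.17 -0.5 ] z 0.2509
```

View pics/w1.png

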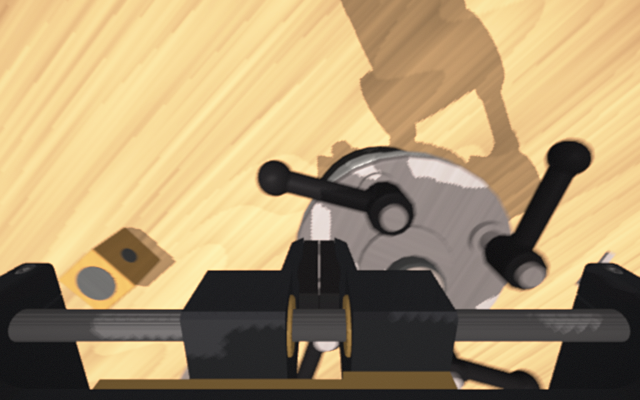

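Call:
servo_tool(rows="-0.9 -0.1 25 0 0; -0.9 -0.1 25 0 0; 4.1 -1.4 0 0.1 0; 4.1 -1.4 0 0.1 0; 4.1 -1.4 0 0.1 0; 4.1 -1.4 0 0.1 0; 4.1 -1.4 0 0.1 0; 4.1 -1.4 0 0.1 0; 4.1 -1.4 0 0.1 0; 4.1 -1.4 0 0.1 0")

```text
t: 4.6
position: [0.4463, -0.043, 0.2007]
ee_rot: [[0.0, 1.0, -0.0], [1.0, -0.0, -0.001], [-0.001, -0.0, -1.0]]
ft_force: [-0.7, -0.4, -0.3]
opening: 0.0005
finger_force: 0.7
```

```bash
python3 -c "
from h import *
angle(4)"
```

```text
lever 4 off pos 0.412 off yaw 0.391 r 0.0446 push 0.36 [-0.74 -0.38 -0.34] z 0.2007
```

Call:
servo_tool(rows="3 -1 0 0.075 0; 3 -1 0 0.075 0")

```text
t: 4.85
position: [0.4444, -0.0368, 0.2007]
ee_rot: [[0.149, 0.989, -0.001], [0.989, -0.149, -0.001], [-0.001, -0.001, -1.0]]
ft_force: [-1.4, -1.1, 0.3]
opening: 0.0001
finger_force: 0.6
```

```bash
python3 -c "
from h import *
angle(4)"
```

```text
lever 4 off pos 0.268 off yaw 0.242 r 0.0445 push 1.23 [-1.38 -1.07  0.26] z 0.2007
```

Call:
servo_tool(rows="3 -1.1 0 0.075 0; 3 -1.1 0 0.075 0")

```text
t: 5.1
position: [0.443, -0.0318, 0.2007]
ee_rot: [[0.294, 0.956, -0.002], [0.956, -0.294, -0.004], [-0.004, -0.001, -1.0]]
ft_force: [-3.5, -8.0, 0.4]
opening: 0.0008
finger_force: 3.8
```

```bash
python3 -c "
from h import *
angle(4)"
```

```text
lever 4 off pos 0.15 off yaw 0.093 r 0.0449 push 8.59 [-3.48 -7.99  0.38] z 0.2007
```

Call:
servo_tool(rows="3.6 -1.3 0 0.09 0; 3.6 -1.3 0 0.09 0")

```text
t: 5.35
position: [0.4423, -0.0242, 0.2005]
ee_rot: [[0.461, 0.888, -0.004], [0.888, -0.461, -0.004], [-0.005, -0.001, -1.0]]
ft_force: [-5.4, -7.0, 2.0]
opening: 0.0005
finger_force: 4.4
```

```bash
python3 -c "
from h import *
angle(4); plan(1,.86+.25,.25,10)"
```

```text
lever 4 off pos -0.019 off yaw -0.088 r 0.0451 push 8.57 [-5.42 -6.99  2.01] z 0.2005
t 5.35 q [-0.11 -0.09  2.19 -0.    1.05  0.37] from [ 0.442 -0.024  0.2  ] 1.092 to [ 0.627 -0.037] 0.25 2.29
7.4 17.0 -5.0 -0.120 0; 5.3 17.7 -5.0 -0.120 0; 3.2 18.3 -5.0 -0.120 0; 1.0 18.5 -5.0 -0.120 0; -1.3 18.5 -5.0 -0.120 0; -3.5 18.2 -5.0 -0.120 0; -5.6 17.7 -5.0 -0.120 0; -7.7 16.9 -5.0 -0.120 0; -9.6 15.8 -5.0 -0.120 0; -11.5 14.6 -5.0 -0.120 0
```

```bash
cat >> h.py <<'E'
def hop(kf,k,off,n,zu=.25,zd=.201):
    global now
    o,p,ph=now(); s=-1 if L[kf][1] else 1
    p2=p-s*.010*np.array([np.cos(ph),np.sin(ph),0]); p2[2]=zu
    print("%.0f 0 0 0 0; 0 0 %.1f 0 0"%(-10*s,-(zu-p[2])*1e3))
    old=now; now=lambda:(o,p2,ph)
    plan(k,off,zu,n); now=old
E
python3 -c "
from h import *
hop(4,1,.86+.25,10)"
```

```text
-10 0 0 0 0; 0 0 -49.5 0 0
t 5.35 q [-0.11 -0.09  2.19 -0.    1.05  0.37] from [ 0.438 -0.033  0.25 ] 1.092 to [ 0.627 -0.037] 0.25 2.29
8.4 17.0 -0.0 -0.120 0; 6.3 17.9 -0.0 -0.120 0; 4.1 18.5 -0.0 -0.120 0; 1.9 18.8 -0.0 -0.120 0; -0.4 18.9 -0.0 -0.120 0; -2.6 18.8 -0.0 -0.120 0; -4.9 18.3 -0.0 -0.120 0; -7.0 17.6 -0.0 -0.120 0; -9.1 16.6 -0.0 -0.120 0; -11.0 15.4 -0.0 -0.120 0
```

Call:
servo_tool(rows="-10 0 0 0 0; 0 0 -49.5 0 0")

```text
t: 5.6
position: [0.4361, -0.0317, 0.2469]
ee_rot: [[0.458, 0.889, -0.009], [0.889, -0.458, 0.001], [-0.003, -0.009, -1.0]]
ft_force: [1.3, -0.3, -0.8]
opening: 0.0003
finger_force: 0.0
```

Call:
servo_tool(rows="8.4 17 0 -0.12 0; 6.3 17.9 0 -0.12 0; 4.1 18.5 0 -0.12 0; 1.9 18.8 0 -0.12 0; -0.4 18.9 0 -0.12 0; -2.6 18.8 0 -0.12 0; -4.9 18.3 0 -0.12 0; -7 17.6 0 -0.12 0; -9.1 16.6 0 -0.12 0; -11 15.4 0 -0.12 0")

```text
t: 6.85
position: [0.6293, -0.0351, 0.2503]
ee_rot: [[-0.666, 0.746, 0.001], [0.746, 0.666, 0.0], [-0.0, 0.001, -1.0]]
ft_force: [-0.5, -0.6, -0.5]
opening: 0.0006
finger_force: 0.0
```

```bash
python3 -c "
from h import *
plan(1,.86+.25,.201,2); angle(1)"
```

```text
t 6.85 q [-0.1   0.22  1.76  0.    1.16 -0.82] from [ 0.629 -0.035  0.25 ] 2.299 to [ 0.627 -0.037] 0.201 2.29
0.1 -1.3 24.7 0.005 0; 0.1 -1.3 24.7 0.005 0
lever 1 off pos 1.084 off yaw 1.12 r 0.0455 push -0.13 [-0.52 -0.6  -0.48] z 0.2503
```

Call:
servo_tool(rows="0.1 -1.3 24.7 0 0; 0.1 -1.3 24.7 0 0; -4.1 1.4 0 0.1 0; -4.1 1.4 0 0.1 0; -4.1 1.4 0 0.1 0; -4.1 1.4 0 0.1 0; -4.1 1.4 0 0.1 0; -4.1 1.4 0 0.1 0; -4.1 1.4 0 0.1 0")

```text
t: 7.98
position: [0.6467, -0.0577, 0.2004]
ee_rot: [[-0.021, 1.0, -0.0], [1.0, 0.021, 0.002], [0.002, -0.0, -1.0]]
ft_force: [-1.0, 4.2, -1.3]
opening: 0.0005
finger_force: 1.2
```

Call:
servo_tool(rows="-3 1.1 0 0.075 0; -3 1.1 0 0.075 0")

```text
t: 8.22
position: [0.6488, -0.0638, 0.2004]
ee_rot: [[0.128, 0.992, -0.0], [0.992, -0.128, 0.002], [0.002, -0.0, -1.0]]
ft_force: [0.7, 2.2, -3.0]
opening: 0.0004
finger_force: 1.1
```

```bash
python3 -c "
from h import *
angle(1)"
```

```text
lever 1 off pos 0.278 off yaw 0.263 r 0.0428 push 2.23 [ 0.69  2.16 -3.  ] z 0.2004
```

Call:
servo_tool(rows="-3 1.1 0 0.075 0; -3 1.1 0 0.075 0")

```text
t: 8.48
position: [0.6503, -0.0685, 0.2006]
ee_rot: [[0.274, 0.962, 0.0], [0.962, -0.274, 0.004], [0.004, -0.001, -1.0]]
ft_force: [1.0, 7.6, -1.2]
opening: 0.0001
finger_force: 3.9
```

```bash
python3 -c "
from h import *
angle(1)"
```

```text
lever 1 off pos 0.163 off yaw 0.113 r 0.0432 push 7.6 [ 0.96  7.58 -1.23] z 0.2006
```

Call:
servo_tool(rows="-3.6 1.3 0 0.09 0; -3.6 1.3 0 0.09 0")

```text
t: 8.72
position: [0.6509, -0.0758, 0.2006]
ee_rot: [[0.442, 0.897, 0.001], [0.897, -0.442, 0.005], [0.005, -0.001, -1.0]]
ft_force: [2.2, 8.3, -1.1]
opening: 0.0004
finger_force: 4.4
```

```bash
python3 -c "
from h import *
angle(1); hop(1,2,.906+.25,10)"
```

```text
lever 1 off pos -0.007 off yaw -0.067 r 0.0433 push 8.51 [ 2.16  8.33 -1.1 ] z 0.2006
10 0 0 0 0; 0 0 -49.4 0 0
t 8.725 q [-0.16  0.3   1.75  0.01  1.09  0.3 ] from [ 0.655 -0.067  0.25 ] 1.112 to [0.533 0.028] 0.25 3.907
3.1 -15.1 -0.0 -0.279 0; 7.1 -13.7 -0.0 -0.279 0; 10.6 -11.2 -0.0 -0.279 0; 13.3 -7.9 -0.0 -0.279 0; 15.0 -3.9 -0.0 -0.279 0; 15.4 0.4 -0.0 -0.279 0; 14.7 4.6 -0.0 -0.279 0; 12.9 8.5 -0.0 -0.279 0; 10.0 11.7 -0.0 -0.279 0; 6.4 14.1 -0.0 -0.279 0
```

Call:
servo_tool(rows="10 0 0 0 0; 0 0 -49.4 0 0; 0 0 0 0 0")

```text
t: 9.1
position: [0.6577, -0.0692, 0.2555]
ee_rot: [[0.439, 0.899, 0.009], [0.899, -0.439, -0.002], [0.003, 0.009, -1.0]]
ft_force: [0.8, -0.0, 0.3]
opening: 0.0003
finger_force: 0.0
```

```bash
python3 -c "
from h import *
plan(2,.906+.25,.25,18)
im=arm.get_image('top');W=world(im)
from scipy import ndimage
for k in (1,4):
    a=L[k][0]; hub=C+.065*np.array([np.cos(a),np.sin(a)]); v=W[...,:2]-hub; r=np.hypot(v[...,0],v[...,1])
    m=(r>.03)&(r<.08)&(abs(W[...,2]-.157)<.012)&(np.hypot(W[...,0]-C[0],W[...,1]-C[1])>.07)
    s=v[m].mean(0); print(k,m.sum(),wrap(np.arctan2(s[1],s[0])-a))
"
```

```text
t 9.1 q [-0.14  0.27  1.69 -0.    1.18  0.31] from [ 0.658 -0.069  0.256] 1.117 to [0.533 0.028] 0.25 3.907
1.8 -8.6 0.3 -0.155 0; 3.1 -8.2 0.3 -0.155 0; 4.3 -7.6 0.3 -0.155 0; 5.5 -6.9 0.3 -0.155 0; 6.4 -5.9 0.3 -0.155 0; 7.3 -4.9 0.3 -0.155 0; 8.0 -3.7 0.3 -0.155 0; 8.4 -2.4 0.3 -0.155 0; 8.7 -1.1 0.3 -0.155 0; 8.8 0.3 0.3 -0.155 0; 8.6 1.6 0.3 -0.155 0; 8.3 2.9 0.3 -0.155 0; 7.7 4.2 0.3 -0.155 0; 7.0 5.3 0.3 -0.155 0; 6.1 6.3 0.3 -0.155 0; 5.0 7.2 0.3 -0.155 0; 3.9 7.9 0.3 -0.155 0; 2.6 8.4 0.3 -0.155 0
1 8 -0.15004301629636618
4 0 nan<string>:9: RuntimeWarning: Mean of empty slice.
  ret = um.true_divide(
```

Levers occluded by the arm; I'll check later.

Call:
servo_tool(rows="1.8 -8.6 0.3 -0.155 0; 3.1 -8.2 0.3 -0.155 0; 4.3 -7.6 0.3 -0.155 0; 5.5 -6.9 0.3 -0.155 0; 6.4 -5.9 0.3 -0.155 0; 7.3 -4.9 0.3 -0.155 0; 8 -3.7 0.3 -0.155 0; 8.4 -2.4 0.3 -0.155 0; 8.7 -1.1 0.3 -0.155 0")

```text
t: 10.28
position: [0.5916, -0.0202, 0.2459]
ee_rot: [[-0.811, 0.586, -0.002], [0.586, 0.811, -0.0], [0.002, -0.001, -1.0]]
ft_force: [0.1, -0.9, 0.2]
opening: 0.0007
finger_force: 0.0
```

Call:
servo_tool(rows="8.8 0.3 0.3 -0.155 0; 8.6 1.6 0.3 -0.155 0; 8.3 2.9 0.3 -0.155 0; 7.7 4.2 0.3 -0.155 0; 7 5.3 0.3 -0.155 0; 6.1 6.3 0.3 -0.155 0; 5 7.2 0.3 -0.155 0; 3.9 7.9 0.3 -0.155 0; 2.6 8.4 0.3 -0.155 0; 0 0 0 0 0")

```text
t: 11.52
position: [0.5292, 0.0285, 0.2435]
ee_rot: [[-0.723, -0.691, -0.002], [-0.691, 0.723, -0.0], [0.002, 0.001, -1.0]]
ft_force: [0.7, -0.5, 0.2]
opening: 0.0002
finger_force: 0.0
```

```bash
python3 -c "
from h import *
plan(2,.906+.25,.201,2)
angle(2)"
```

```text
t 11.525 q [ 0.01  0.04  1.98 -0.    1.13 -2.33] from [0.529 0.028 0.244] 3.904 to [0.533 0.028] 0.201 3.907
-1.0 -1.6 21.3 -0.001 0; -1.0 -1.6 21.3 -0.001 0
lever 2 off pos 1.171 off yaw 1.154 r 0.0469 push -0.2 [ 0.74 -0.46  0.21] z 0.2435
```

Call:
servo_tool(rows="-1 -1.6 21.3 0 0; -1 -1.6 21.3 0 0; -4.1 1.4 0 0.1 0; -4.1 1.4 0 0.1 0; -4.1 1.4 0 0.1 0; -4.1 1.4 0 0.1 0; -4.1 1.4 0 0.1 0; -4.1 1.4 0 0.1 0; -4.1 1.4 0 0.1 0")

```text
t: 12.65
position: [0.5538, 0.0482, 0.2009]
ee_rot: [[-0.998, -0.057, -0.004], [-0.057, 0.998, -0.001], [0.004, -0.0, -1.0]]
ft_force: [-2.0, -0.5, 0.3]
opening: 0.0007
finger_force: 1.1
```

Call:
servo_tool(rows="-4.1 1.4 0 0.1 0; -4.1 1.4 0 0.1 0")

```text
t: 12.9
position: [0.5604, 0.0513, 0.2004]
ee_rot: [[-0.99, 0.142, -0.008], [0.142, 0.99, -0.0], [0.008, -0.001, -1.0]]
ft_force: [-7.9, 1.2, 3.4]
opening: 0.0006
finger_force: 3.9
```

```bash
python3 -c "
from h import *
angle(2)"
```

```text
lever 2 off pos 0.29 off yaw 0.248 r 0.0432 push 7.97 [-7.89  1.21  3.43] z 0.2004
```

Call:
servo_tool(rows="-3.6 1.3 0 0.09 0; -3.6 1.3 0 0.09 0")

```text
t: 13.15
position: [0.5676, 0.053, 0.2005]
ee_rot: [[-0.948, 0.317, -0.008], [0.317, 0.948, 0.001], [0.008, -0.002, -1.0]]
ft_force: [-7.7, 2.0, 3.5]
opening: 0.0003
finger_force: 4.4
```

```bash
python3 -c "
from h import *
angle(2)"
```

```text
lever 2 off pos 0.118 off yaw 0.068 r 0.0434 push 7.97 [-7.71  2.01  3.46] z 0.2005
```

Call:
servo_tool(rows="10 0 0 0 0; 0 0 -49.4 0 0; 0 0 0 0 0")

```text
t: 13.52
position: [0.5634, 0.056, 0.2558]
ee_rot: [[-0.95, 0.312, 0.009], [0.312, 0.95, 0.0], [-0.008, 0.003, -1.0]]
ft_force: [0.9, -0.6, 0.2]
opening: 0.0004
finger_force: 0.0
```

```bash
python3 -c "
from h import *
plan(3,.906+.25,.25,10)"
```

```text
t 13.525 q [ 0.06  0.09  1.9  -0.    1.15 -1.2 ] from [0.563 0.056 0.256] 2.825 to [ 0.562 -0.128] 0.25 3.907
-5.6 -17.5 0.6 -0.108 0; -3.7 -18.0 0.6 -0.108 0; -1.7 -18.3 0.6 -0.108 0; 0.3 -18.4 0.6 -0.108 0; 2.3 -18.3 0.6 -0.108 0; 4.2 -17.9 0.6 -0.108 0; 6.1 -17.4 0.6 -0.108 0; 8.0 -16.6 0.6 -0.108 0; 9.7 -15.6 0.6 -0.108 0; 11.4 -14.5 0.6 -0.108 0
```

```bash
sed -i 's/3:(PSI+1.5\*np.pi,0)/3:(PSI+1.5*np.pi,1)/; s/phi<-1.0:/phi<-1.2:/; s/ph<-1.06/ph<-1.25/' h.py; python3 -c "
from h import *
plan(3,.906+.25,.25,14)"
```

```text
t 13.525 q [ 0.06  0.09  1.9  -0.    1.15 -1.2 ] from [0.563 0.056 0.256] 2.825 to [ 0.562 -0.128] 0.25 0.765
-4.0 -12.5 0.4 0.147 0; -5.8 -11.8 0.4 0.147 0; -7.5 -10.8 0.4 0.147 0; -9.0 -9.6 0.4 0.147 0; -10.3 -8.2 0.4 0.147 0; -11.4 -6.6 0.4 0.147 0; -12.2 -4.9 0.4 0.147 0; -12.8 -3.0 0.4 0.147 0; -13.1 -1.1 0.4 0.147 0; -13.1 0.8 0.4 0.147 0; -12.9 2.7 0.4 0.147 0; -12.3 4.6 0.4 0.147 0; -11.5 6.3 0.4 0.147 0; -10.5 8.0 0.4 0.147 0
```

Call:
servo_tool(rows="-4 -12.5 0.4 0.147 0; -5.8 -11.8 0.4 0.147 0; -7.5 -10.8 0.4 0.147 0; -9 -9.6 0.4 0.147 0; -10.3 -8.2 0.4 0.147 0; -11.4 -6.6 0.4 0.147 0; -12.2 -4.9 0.4 0.147 0")

```text
t: 14.4
position: [0.5599, -0.0367, 0.2477]
ee_rot: [[-0.218, 0.976, -0.001], [0.976, 0.218, -0.0], [0.0, -0.001, -1.0]]
ft_force: [-0.6, -0.7, -0.5]
opening: 0.0003
finger_force: 0.0
```

Call:
servo_tool(rows="-12.8 -3 0.4 0.147 0; -13.1 -1.1 0.4 0.147 0; -13.1 0.8 0.4 0.147 0; -12.9 2.7 0.4 0.147 0; -12.3 4.6 0.4 0.147 0; -11.5 6.3 0.4 0.147 0; -10.5 8 0.4 0.147 0; 0 0 0 0 0")

```text
t: 15.4
position: [0.5593, -0.1288, 0.245]
ee_rot: [[0.72, 0.694, -0.001], [0.694, -0.72, 0.0], [-0.001, -0.001, -1.0]]
ft_force: [-0.0, 0.1, 0.3]
opening: 0.0008
finger_force: 0.0
```

```bash
python3 -c "
from h import *
plan(3,.906+.25,.201,2); angle(3)"
```

```text
t 15.4 q [-0.27  0.12  1.89 -0.    1.14  0.53] from [ 0.559 -0.129  0.245] 0.767 to [ 0.562 -0.128] 0.201 0.765
1.2 0.7 22.0 0.001 0; 1.2 0.7 22.0 0.001 0
lever 3 off pos 1.115 off yaw 1.158 r 0.0409 push 0.04 [-0.04  0.09  0.3 ] z 0.245
```

Call:
servo_tool(rows="1.2 0.7 22 0 0; 1.2 0.7 22 0 0; -4.1 1.4 0 0.1 0; -4.1 1.4 0 0.1 0; -4.1 1.4 0 0.1 0; -4.1 1.4 0 0.1 0; -4.1 1.4 0 0.1 0; -4.1 1.4 0 0.1 0; -4.1 1.4 0 0.1 0")

```text
t: 16.52
position: [0.5419, -0.148, 0.2014]
ee_rot: [[0.998, 0.067, 0.001], [0.067, -0.998, 0.001], [0.001, -0.0, -1.0]]
ft_force: [2.1, 1.1, -2.4]
opening: 0.0004
finger_force: 1.2
```

Call:
servo_tool(rows="-4.1 1.4 0 0.1 0; -4.1 1.4 0 0.1 0")

```text
t: 16.77
position: [0.5355, -0.1509, 0.202]
ee_rot: [[0.991, -0.133, 0.006], [-0.133, -0.991, 0.0], [0.006, -0.001, -1.0]]
ft_force: [9.0, 0.6, -5.0]
opening: 0.0005
finger_force: 4.0
```

```bash
python3 -c "
from h import *
angle(3)"
```

```text
lever 3 off pos 0.316 off yaw 0.257 r 0.0424 push 8.89 [ 8.96  0.61 -5.02] z 0.202
```

Call:
servo_tool(rows="-3.8 1.4 0 0.095 0; -3.8 1.4 0 0.095 0")

```text
t: 17.02
position: [0.528, -0.1526, 0.2021]
ee_rot: [[0.948, -0.317, 0.007], [-0.317, -0.948, -0.0], [0.007, -0.002, -1.0]]
ft_force: [9.9, -0.5, -5.7]
opening: 0.0008
finger_force: 4.4
```

```bash
python3 -c "
from h import *
angle(3)"
```

```text
lever 3 off pos 0.135 off yaw 0.068 r 0.0425 push 9.72 [ 9.9  -0.54 -5.73] z 0.2021
```

Call:
servo_tool(rows="10 0 0 0 0; 0 0 -50 0 0; 0 -50 -60 0 0; 0 -50 -40 0 0; 0 0 0 0 0")

```text
t: 17.65
position: [0.5658, -0.0696, 0.3435]
ee_rot: [[0.95, -0.311, 0.008], [-0.311, -0.95, -0.001], [0.008, -0.002, -1.0]]
ft_force: [0.3, -0.5, -0.4]
opening: 0.0004
finger_force: 0.0
```

```bash
cat >> h.py <<'E'
def bars():
    import os
    for cam in ("top","scene"):
        W=world(arm.get_image(cam))
        for k in L:
            a=L[k][0]; hub=C+.065*np.array([np.cos(a),np.sin(a)]); v=W[...,:2]-hub; r=np.hypot(v[...,0],v[...,1])
            m=(r>.022)&(r<.085)&(abs(W[...,2]-.157)<.01)&(np.hypot(W[...,0]-C[0],W[...,1]-C[1])>.07)
            if m.sum()<20: print(cam,k,m.sum()); continue
            s=v[m].mean(0); print(cam,k,m.sum(),wrap(np.arctan2(s[1],s[0])-a).round(3),r[m].max().round(3))
E
python3 -c "
from h import *
bars(); cv2.imwrite('pics/w2.png',arm.get_image('scene')['pixels'][130:280,180:400,::-1].repeat(3,0).repeat(3,1))"
```

```text
top 1 0
top 2 101 0.117 0.079
top 4 2
top 3 50 0.079 0.053
scene 1 109 0.028 0.081
scene 2 108 0.042 0.081
scene 4 87 -0.093 0.076
scene 3 82 0.165 0.077
```

View pics/w2.png

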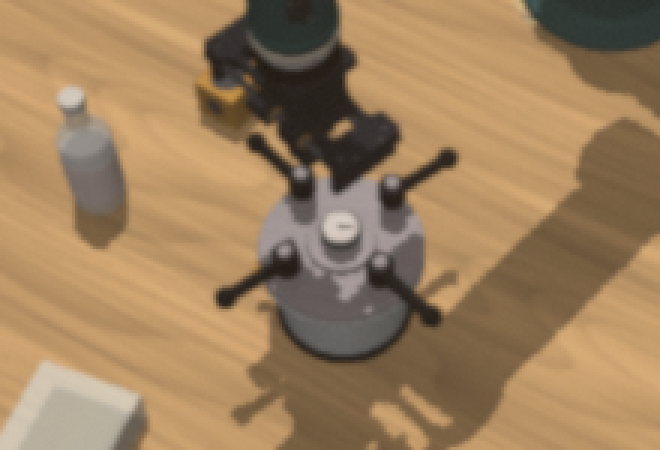

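```bash
python3 -c "
from h import *
plan(3,.385,.25,4)"
```

```text
t 17.8 q [-0.17  0.04  1.79 -0.    1.31  1.72] from [ 0.563 -0.072  0.338] -0.321 to [ 0.538 -0.15 ] 0.25 -0.006
0.5 20.5 21.9 -0.079 0; -1.1 20.5 21.9 -0.079 0; -2.7 20.3 21.9 -0.079 0; -4.3 20.0 21.9 -0.079 0
```

Call:
servo_tool(rows="0.5 20.5 21.9 -0.079 0; -1.1 20.5 21.9 -0.079 0; -2.7 20.3 21.9 -0.079 0; -4.3 20 21.9 -0.079 0; 0 0 0 0 0")

```text
t: 18.42
position: [0.5359, -0.1515, 0.2471]
ee_rot: [[1.0, -0.011, -0.008], [-0.011, -1.0, 0.002], [-0.008, -0.002, -1.0]]
ft_force: [0.1, -0.1, -0.4]
opening: 0.0003
finger_force: 0.0
```

```bash
python3 -c "
from h import *
angle(3);plan(3,.385,.201,2)"
```

```text
lever 3 off pos 0.321 off yaw 0.38 r 0.0432 push 0.1 [ 0.1  -0.06 -0.41] z 0.2471
t 18.425 q [-0.32  0.09  1.91 -0.    1.15  1.26] from [ 0.536 -0.152  0.247] -0.011 to [ 0.538 -0.15 ] 0.201 -0.006
1.3 -0.5 23.1 -0.002 0; 1.3 -0.5 23.1 -0.002 0
```

Call:
servo_tool(rows="1.3 -0.5 23.1 0 0; 1.3 -0.5 23.1 0 0; -4.1 1.4 0 0.1 0; -4.1 1.4 0 0.1 0; -4.1 1.4 0 0.1 0; -4.1 1.4 0 0.1 0; -4.1 1.4 0 0.1 0; -4.1 1.4 0 0.1 0; -4.1 1.4 0 0.1 0")

```text
t: 19.55
position: [0.5151, -0.1519, 0.2066]
ee_rot: [[0.757, -0.653, 0.008], [-0.653, -0.758, -0.005], [0.009, -0.002, -1.0]]
ft_force: [8.6, -8.0, -5.2]
opening: 0.0005
finger_force: 5.7
```

```bash
python3 -c "
from h import *
angle(3)"
```

```text
lever 3 off pos -0.172 off yaw -0.32 r 0.0422 push 11.55 [ 8.6  -8.02 -5.21] z 0.2066
```

Call:
servo_tool(rows="-2.4 0.8 0 0.06 0")

```text
t: 19.68
position: [0.5125, -0.1513, 0.2066]
ee_rot: [[0.718, -0.696, 0.008], [-0.696, -0.718, -0.006], [0.009, -0.002, -1.0]]
ft_force: [8.6, -10.3, -5.7]
opening: 0.0007
finger_force: 5.8
```

```bash
python3 -c "
from h import *
angle(3)"
```

```text
lever 3 off pos -0.234 off yaw -0.379 r 0.0422 push 13.01 [  8.63 -10.28  -5.71] z 0.2066
```

Call:
servo_tool(rows="-2.5 0.8 0 0.03 0; -2.5 0.8 0 0.03 0")

```text
t: 19.92
position: [0.5097, -0.1502, 0.2072]
ee_rot: [[0.676, -0.737, 0.013], [-0.737, -0.676, -0.008], [0.015, -0.004, -1.0]]
ft_force: [15.1, -14.7, -9.5]
opening: 0.0006
finger_force: 10.3
```

```bash
python3 -c "
from h import *
angle(3)"
```

```text
lever 3 off pos -0.306 off yaw -0.438 r 0.0418 push 21.01 [ 15.07 -14.73  -9.51] z 0.2072
```

Call:
servo_tool(rows="-1.5 0.5 0 0.02 0")

```text
t: 20.05
position: [0.5093, -0.15, 0.2075]
ee_rot: [[0.661, -0.75, 0.016], [-0.75, -0.661, -0.01], [0.018, -0.005, -1.0]]
ft_force: [17.2, -15.8, -12.6]
opening: 0.0005
finger_force: 11.5
```

```bash
python3 -c "
from h import *
angle(3)"
```

```text
lever 3 off pos -0.316 off yaw -0.457 r 0.0418 push 23.29 [ 17.16 -15.77 -12.62] z 0.2075
```

Call:
servo_tool(rows="7 0 0 0 0; 9 0 0 0 0; 0 0 -50 0 0; 0 0 0 0 0")

```text
t: 20.55
position: [0.5165, -0.1587, 0.2596]
ee_rot: [[0.661, -0.75, 0.007], [-0.75, -0.661, -0.002], [0.006, -0.004, -1.0]]
ft_force: [-0.1, -0.1, 1.2]
opening: 0.0006
finger_force: 0.0
```

```bash
python3 -c "
from h import *
plan(2,.37,.25,20)"
```

```text
t 20.55 q [-0.34  0.04  1.94  0.    1.15  2.07] from [ 0.517 -0.159  0.26 ] -0.848 to [0.557 0.05 ] 0.25 3.121
-6.5 -8.4 0.5 -0.198 0; -4.7 -9.5 0.5 -0.198 0; -2.7 -10.3 0.5 -0.198 0; -0.6 -10.6 0.5 -0.198 0; 1.5 -10.5 0.5 -0.198 0; 3.5 -10.0 0.5 -0.198 0; 5.4 -9.2 0.5 -0.198 0; 7.1 -7.9 0.5 -0.198 0; 8.5 -6.3 0.5 -0.198 0; 9.6 -4.5 0.5 -0.198 0; 10.3 -2.6 0.5 -0.198 0; 10.6 -0.5 0.5 -0.198 0; 10.5 1.6 0.5 -0.198 0; 10.0 3.7 0.5 -0.198 0; 9.1 5.6 0.5 -0.198 0; 7.8 7.2 0.5 -0.198 0; 6.2 8.6 0.5 -0.198 0; 4.4 9.7 0.5 -0.198 0; 2.4 10.4 0.5 -0.198 0; 0.3 10.6 0.5 -0.198 0
```

```bash
python3 -c "
from h import *
plan(2,.37,.25,24)"
```

```text
t 20.55 q [-0.34  0.04  1.94  0.    1.15  2.07] from [ 0.517 -0.159  0.26 ] -0.848 to [0.557 0.05 ] 0.25 3.121
-5.4 -7.0 0.4 -0.165 0; -4.2 -7.8 0.4 -0.165 0; -2.8 -8.4 0.4 -0.165 0; -1.4 -8.8 0.4 -0.165 0; 0.0 -8.9 0.4 -0.165 0; 1.5 -8.7 0.4 -0.165 0; 2.9 -8.4 0.4 -0.165 0; 4.3 -7.8 0.4 -0.165 0; 5.5 -7.0 0.4 -0.165 0; 6.6 -6.0 0.4 -0.165 0; 7.4 -4.8 0.4 -0.165 0; 8.1 -3.5 0.4 -0.165 0; 8.6 -2.1 0.4 -0.165 0; 8.8 -0.7 0.4 -0.165 0; 8.8 0.8 0.4 -0.165 0; 8.6 2.2 0.4 -0.165 0; 8.1 3.6 0.4 -0.165 0; 7.4 4.9 0.4 -0.165 0; 6.5 6.0 0.4 -0.165 0; 5.4 7.0 0.4 -0.165 0; 4.2 7.8 0.4 -0.165 0; 2.8 8.4 0.4 -0.165 0; 1.4 8.8 0.4 -0.165 0; -0.0 8.9 0.4 -0.165 0
```

Call:
servo_tool(rows="-5.4 -7 0.4 -0.165 0; -4.2 -7.8 0.4 -0.165 0; -2.8 -8.4 0.4 -0.165 0; -1.4 -8.8 0.4 -0.165 0; 0 -8.9 0.4 -0.165 0; 1.5 -8.7 0.4 -0.165 0; 2.9 -8.4 0.4 -0.165 0; 4.3 -7.8 0.4 -0.165 0; 5.5 -7 0.4 -0.165 0; 6.6 -6 0.4 -0.165 0")

```text
t: 21.8
position: [0.5305, -0.0702, 0.2502]
ee_rot: [[0.691, 0.723, -0.002], [0.723, -0.691, 0.001], [-0.001, -0.002, -1.0]]
ft_force: [-0.2, 0.4, 0.2]
opening: 0.0002
finger_force: 0.0
```

Call:
servo_tool(rows="7.4 -4.8 0.4 -0.165 0; 8.1 -3.5 0.4 -0.165 0; 8.6 -2.1 0.4 -0.165 0; 8.8 -0.7 0.4 -0.165 0; 8.8 0.8 0.4 -0.165 0; 8.6 2.2 0.4 -0.165 0; 8.1 3.6 0.4 -0.165 0; 7.4 4.9 0.4 -0.165 0; 6.5 6 0.4 -0.165 0; 5.4 7 0.4 -0.165 0")

```text
t: 23.05
position: [0.5477, 0.0165, 0.2462]
ee_rot: [[-0.775, 0.632, -0.002], [0.632, 0.775, 0.0], [0.002, -0.001, -1.0]]
ft_force: [0.6, 1.1, 0.2]
opening: 0.0005
finger_force: 0.0
```

Call:
servo_tool(rows="4.2 7.8 0.4 -0.165 0; 2.8 8.4 0.4 -0.165 0; 1.4 8.8 0.4 -0.165 0; 0 8.9 0.4 -0.165 0; 0 0 0 0 0; 0 0 0 0 0")

```text
t: 23.8
position: [0.5549, 0.0507, 0.2451]
ee_rot: [[-1.0, 0.032, -0.001], [0.032, 1.0, -0.0], [0.001, -0.0, -1.0]]
ft_force: [-0.0, 0.0, -0.1]
opening: 0.0002
finger_force: 0.0
```

```bash
python3 -c "
from h import *
angle(2);plan(2,.37,.201,2)"
```

```text
lever 2 off pos 0.411 off yaw 0.359 r 0.0444 push 0.02 [-0.02  0.05 -0.13] z 0.2451
t 23.8 q [ 0.05  0.09  1.92 -0.    1.14 -1.49] from [0.555 0.051 0.245] 3.11 to [0.557 0.05 ] 0.201 3.121
-1.1 -0.3 22.1 -0.005 0; -1.1 -0.3 22.1 -0.005 0
```

Call:
servo_tool(rows="0 -0.3 22.1 0 0; 0 -0.3 22.1 0 0; -4.1 1.4 0 0.1 0; -4.1 1.4 0 0.09 0; -4.1 1.4 0 0.09 0; -4.1 1.4 0 0.09 0; -4.1 1.4 0 0.09 0; -4.1 1.4 0 0.09 0; -4.1 1.4 0 0.09 0")

```text
t: 24.92
position: [0.5822, 0.0522, 0.2007]
ee_rot: [[-0.781, 0.625, -0.008], [0.625, 0.781, 0.003], [0.008, -0.002, -1.0]]
ft_force: [-8.7, 7.0, 4.0]
opening: 0.0004
finger_force: 5.5
```

```bash
python3 -c "
from h import *
angle(2)"
```

```text
lever 2 off pos -0.221 off yaw -0.284 r 0.0436 push 11.14 [-8.67  7.05  4.04] z 0.2007
```

Call:
servo_tool(rows="-2.5 0.8 0 0.03 0; -2.5 0.8 0 0.03 0")

```text
t: 25.18
position: [0.5868, 0.0504, 0.2006]
ee_rot: [[-0.743, 0.669, -0.008], [0.669, 0.743, 0.003], [0.008, -0.003, -1.0]]
ft_force: [-9.6, 6.9, 5.0]
opening: 0.0001
finger_force: 6.1
```

```bash
python3 -c "
from h import *
angle(2)"
```

```text
lever 2 off pos -0.334 off yaw -0.342 r 0.0431 push 11.79 [-9.61  6.93  4.98] z 0.2006
```

Call:
servo_tool(rows="-2.5 0.9 0 0.06 0")

```text
t: 25.3
position: [0.5885, 0.0501, 0.2004]
ee_rot: [[-0.701, 0.713, -0.01], [0.713, 0.701, 0.005], [0.011, -0.004, -1.0]]
ft_force: [-14.3, 12.0, 7.4]
opening: 0.0003
finger_force: 9.4
```

```bash
python3 -c "
from h import *
angle(2)"
```

```text
lever 2 off pos -0.373 off yaw -0.403 r 0.0435 push 18.57 [-14.25  11.96   7.42] z 0.2004
```

Call:
servo_tool(rows="-2 0.7 0 0.04 0")

```text
t: 25.42
position: [0.5892, 0.0503, 0.2002]
ee_rot: [[-0.672, 0.74, -0.014], [0.74, 0.672, 0.007], [0.014, -0.006, -1.0]]
ft_force: [-17.8, 15.1, 8.7]
opening: 0.0004
finger_force: 11.7
```

```bash
python3 -c "
from h import *
angle(2)"
```

```text
lever 2 off pos -0.386 off yaw -0.443 r 0.0439 push 23.29 [-17.85  15.06   8.72] z 0.2002
```

Call:
servo_tool(rows="7 0 0 0 0; 9 0 0 0 0; 0 0 -50 0 0; 0 0 0 0 0")

```text
t: 25.92
position: [0.5863, 0.0589, 0.2563]
ee_rot: [[-0.675, 0.738, 0.009], [0.738, 0.675, 0.0], [-0.006, 0.007, -1.0]]
ft_force: [0.2, 0.3, 0.2]
opening: 0.0004
finger_force: 0.0
```

```bash
python3 -c "
from h import *
plan(1,.26,.25,9)"
```

```text
t 25.925 q [ 0.06  0.13  1.85 -0.    1.15 -0.68] from [0.586 0.059 0.256] 2.311 to [ 0.649 -0.064] 0.25 1.44
-14.8 -4.1 0.7 0.097 0; -15.2 -2.6 0.7 0.097 0; -15.3 -1.1 0.7 0.097 0; -15.4 0.3 0.7 0.097 0; -15.3 1.8 0.7 0.097 0; -15.0 3.3 0.7 0.097 0; -14.6 4.7 0.7 0.097 0; -14.1 6.1 0.7 0.097 0; -13.5 7.5 0.7 0.097 0
```

Call:
servo_tool(rows="-14.8 -4.1 0.7 0.097 0; -15.2 -2.6 0.7 0.097 0; -15.3 -1.1 0.7 0.097 0; -15.4 0.3 0.7 0.097 0; -15.3 1.8 0.7 0.097 0; -15 3.3 0.7 0.097 0; -14.6 4.7 0.7 0.097 0; -14.1 6.1 0.7 0.097 0; -13.5 7.5 0.7 0.097 0; 0 0 0 0 0")

```text
t: 27.18
position: [0.6466, -0.0654, 0.2442]
ee_rot: [[0.132, 0.991, -0.001], [0.991, -0.132, -0.0], [-0.0, -0.001, -1.0]]
ft_force: [-0.2, 0.1, -0.2]
opening: 0.0004
finger_force: 0.0
```

```bash
python3 -c "
from h import *
angle(1);plan(1,.26,.201,2)"
```

```text
lever 1 off pos 0.255 off yaw 0.259 r 0.0402 push 0.03 [-0.2   0.05 -0.18] z 0.2442
t 27.175 q [-0.14  0.26  1.72 -0.    1.16 -0.01] from [ 0.647 -0.065  0.244] 1.439 to [ 0.649 -0.064] 0.201 1.44
0.6 1.3 21.6 -0.001 0; 0.6 1.3 21.6 -0.001 0
```

Call:
servo_tool(rows="0.6 1.3 21.6 0 0; 0.6 1.3 21.6 0 0; -4.1 1.4 0 0.1 0; -4.1 1.4 0 0.095 0; -4.1 1.4 0 0.095 0; -4.1 1.4 0 0.095 0; -4.1 1.4 0 0.095 0; -4.1 1.4 0 0.095 0; -4.1 1.4 0 0.095 0")

```text
t: 28.3
position: [0.6474, -0.0896, 0.1997]
ee_rot: [[0.719, 0.695, 0.001], [0.695, -0.719, 0.005], [0.005, -0.003, -1.0]]
ft_force: [6.4, 9.4, -2.2]
opening: 0.0005
finger_force: 5.6
```

```bash
python3 -c "
from h import *
angle(1)"
```

```text
lever 1 off pos -0.339 off yaw -0.412 r 0.0424 push 11.25 [ 6.41  9.36 -2.23] z 0.1997
```

Call:
servo_tool(rows="-2.5 0.9 0 0.06 0; -2 0.7 0 0.04 0")

```text
t: 28.55
position: [0.6455, -0.0938, 0.1998]
ee_rot: [[0.784, 0.621, 0.002], [0.621, -0.784, 0.005], [0.005, -0.003, -1.0]]
ft_force: [6.6, 9.4, -2.6]
opening: 0.0003
finger_force: 6.1
```

```bash
python3 -c "
from h import *
angle(1)"
```

```text
lever 1 off pos -0.449 off yaw -0.51 r 0.0422 push 11.16 [ 6.57  9.39 -2.62] z 0.1998
```

Call:
servo_tool(rows="-2.5 0.9 0 0.06 0")

```text
t: 28.68
position: [0.6453, -0.0948, 0.2001]
ee_rot: [[0.82, 0.572, 0.006], [0.572, -0.82, 0.008], [0.009, -0.003, -1.0]]
ft_force: [13.7, 16.3, -4.3]
opening: 0.0006
finger_force: 10.3
```

```bash
python3 -c "
from h import *
angle(1)"
```

```text
lever 1 off pos -0.472 off yaw -0.571 r 0.0426 push 20.99 [13.68 16.3  -4.31] z 0.2001
```

Call:
servo_tool(rows="-2 0.7 0 0.04 0")

```text
t: 28.8
position: [0.6453, -0.0954, 0.2003]
ee_rot: [[0.842, 0.539, 0.009], [0.539, -0.842, 0.009], [0.012, -0.003, -1.0]]
ft_force: [16.1, 18.7, -7.2]
opening: 0.0002
finger_force: 12.6
```

```bash
python3 -c "
from h import *
angle(1)"
```

```text
lever 1 off pos -0.484 off yaw -0.611 r 0.0428 push 24.38 [16.13 18.73 -7.17] z 0.2003
```

At stop. Now lever 4.

Call:
servo_tool(rows="7 0 0 0 0; 9 0 0 0 0; 0 0 -50 0 0; 0 0 0 0 0")

```text
t: 29.3
position: [0.6577, -0.093, 0.2557]
ee_rot: [[0.842, 0.54, 0.007], [0.54, -0.842, -0.002], [0.005, 0.005, -1.0]]
ft_force: [0.4, -1.0, 0.3]
opening: 0.0005
finger_force: 0.0
```

```bash
python3 -c "
from h import *
plan(4,.26,.25,9)"
```

```text
t 29.3 q [-0.18  0.27  1.68 -0.    1.18  0.82] from [ 0.658 -0.093  0.256] 0.57 to [ 0.446 -0.036] 0.25 1.44
-16.4 -18.0 0.6 -0.097 0; -14.6 -19.5 0.6 -0.097 0; -12.6 -20.9 0.6 -0.097 0; -10.6 -22.0 0.6 -0.097 0; -8.4 -22.9 0.6 -0.097 0; -6.2 -23.6 0.6 -0.097 0; -3.9 -24.1 0.6 -0.097 0; -1.5 -24.3 0.6 -0.097 0; 0.8 -24.4 0.6 -0.097 0
```

Call:
servo_tool(rows="-16.4 -18 0.6 -0.097 0; -14.6 -19.5 0.6 -0.097 0; -12.6 -20.9 0.6 -0.097 0; -10.6 -22 0.6 -0.097 0; -8.4 -22.9 0.6 -0.097 0; -6.2 -23.6 0.6 -0.097 0; -3.9 -24.1 0.6 -0.097 0; -1.5 -24.3 0.6 -0.097 0; 0.8 -24.4 0.6 -0.097 0; 0 0 0 0 0")

```text
t: 30.55
position: [0.4414, -0.036, 0.245]
ee_rot: [[0.128, 0.992, -0.002], [0.992, -0.128, -0.0], [-0.0, -0.002, -1.0]]
ft_force: [0.7, 0.2, -0.1]
opening: 0.0004
finger_force: 0.0
```

```bash
python3 -c "
from h import *
angle(4);plan(4,.26,.201,2)"
```

```text
lever 4 off pos 0.233 off yaw 0.263 r 0.0472 push -0.32 [ 0.65  0.22 -0.13] z 0.245
t 30.55 q [-0.14 -0.14  2.14 -0.    1.14 -0.01] from [ 0.441 -0.036  0.245] 1.442 to [ 0.446 -0.036] 0.201 1.44
0.2 2.1 22.0 0.001 0; 0.2 2.1 22.0 0.001 0
```

Call:
servo_tool(rows="0.2 2.1 22 0 0; 0.2 2.1 22 0 0; 4.1 -1.4 0 0.1 0; 4.1 -1.4 0 0.095 0; 4.1 -1.4 0 0.095 0; 4.1 -1.4 0 0.095 0; 4.1 -1.4 0 0.095 0; 4.1 -1.4 0 0.095 0; 4.1 -1.4 0 0.095 0")

```text
t: 31.68
position: [0.4492, -0.0094, 0.2014]
ee_rot: [[0.718, 0.696, -0.004], [0.696, -0.718, -0.006], [-0.008, 0.001, -1.0]]
ft_force: [-5.9, -11.8, 1.7]
opening: 0.0005
finger_force: 6.2
```

Call:
servo_tool(rows="2.5 -0.9 0 0.06 0")

```text
t: 31.8
position: [0.4502, -0.007, 0.2013]
ee_rot: [[0.758, 0.652, -0.005], [0.652, -0.758, -0.006], [-0.008, 0.002, -1.0]]
ft_force: [-6.3, -12.8, 2.6]
opening: 0.0008
finger_force: 6.8
```

```bash
python3 -c "
from h import *
angle(4)"
```

```text
lever 4 off pos -0.451 off yaw -0.47 r 0.0415 push 13.16 [ -6.25 -12.76   2.63] z 0.2013
```

Call:
servo_tool(rows="2.5 -0.9 0 0.06 0")

```text
t: 31.92
position: [0.4502, -0.0057, 0.2009]
ee_rot: [[0.795, 0.607, -0.009], [0.607, -0.795, -0.009], [-0.012, 0.002, -1.0]]
ft_force: [-12.2, -20.0, 5.4]
opening: 0.0001
finger_force: 10.9
```

```bash
python3 -c "
from h import *
angle(4)"
```

```text
lever 4 off pos -0.478 off yaw -0.528 r 0.0422 push 22.28 [-12.22 -20.04   5.4 ] z 0.2009
```

Stop reached; one small confirming step, then retreat well clear and look.

Call:
servo_tool(rows="1.5 -0.5 0 0.02 0")

```text
t: 32.05
position: [0.4502, -0.0052, 0.2007]
ee_rot: [[0.806, 0.592, -0.011], [0.592, -0.806, -0.011], [-0.015, 0.002, -1.0]]
ft_force: [-14.0, -23.3, 6.1]
opening: 0.0002
finger_force: 12.5
```

```bash
python3 -c "
from h import *
angle(4)"
```

```text
lever 4 off pos -0.489 off yaw -0.546 r 0.0424 push 25.63 [-13.99 -23.3    6.11] z 0.2007
```

Call:
servo_tool(rows="-7 0 0 0 0; -9 0 0 0 0; 0 0 -50 0 0; 0 0 -60 0 0; 50 50 -40 0 0; 50 50 0 0 0; 50 50 0 0 0; 0 50 0 0 0; 0 0 0 0 0; 0 0 0 0 0")

```text
t: 33.3
position: [0.6472, -0.0776, 0.3424]
ee_rot: [[0.807, 0.591, -0.001], [0.591, -0.807, 0.001], [-0.001, -0.002, -1.0]]
ft_force: [-0.2, 0.5, -1.2]
opening: 0.0005
finger_force: 0.0
```

```bash
python3 -c "
from h import *
bars(); print(arm.get_obs()['position'],arm.get_obs()['ft_force'])"
```

```text
top 1 99 -0.487 0.08
top 2 98 -0.341 0.082
top 4 98 -0.463 0.081
top 3 0
scene 1 110 -0.398 0.081
scene 2 106 -0.387 0.082
scene 4 93 -0.544 0.078
scene 3 0
[ 0.64672628 -0.07697708  0.3431977 ] [0.11663802 0.25318289 0.00647371]
```

```bash
python3 -c "
from plant import arm
print(arm.job_done())"
```

```text
the job is handed in; nothing more can be done
None
```

All four clamp levers were nipped up crosswise and then pushed to their hard stops (at most about 26 N of push). The arm is clear and the job is handed in at about 33 s; lever 3 was hidden from the final camera check, so its stop is confirmed by force only.

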